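# Slide the sample pan under the viewing head and focus it

### The job

Grip the small steel sample pan by its round body, never lifting it by its handle, and set it upright on the right-hand ring of the viewing stand with the handle pointing away from the left-hand ring; let it go, then grip its handle and slide it, without lifting, until it is centred on the left-hand ring under the viewing head. Then focus with the coaxial knobs on the white box: first turn the wide lower knob until its line points at the index line on the box, then do the same with the narrow upper knob, leaving the wide one set. Leave the other things on the bench where they are.

Things in the scene. Friction and masses are not known exactly. Their poses are not given: they have to be found in the camera images.
- pan: Small round open steel sample pan. Upright cylinder, 60 mm outside diameter (57 at the foot), 38 mm high, wall 3 mm, a white disc fixed inside; about 0.35 kg. Origin: centre of its underside; z up. Its handle points along its own -y. Starts upright on the bench right of the stand, handle pointing to the right and towards the robot.
- pan_handle: The pan's side handle, rigidly fixed to the pan and only for sliding it, not for lifting: a 7 mm steel rod that rises outward from the pan wall to a black sleeve. Same origin and axes as the pan.
- handle_grip (a point): Middle of the black handle sleeve: 97 mm from the pan's axis along the pan's own -y and 43.5 mm above the pan's underside. The sleeve is 12 mm wide, 13 mm high and 56 mm long along y; pinch it across its 12 mm width from above.
- stand: Fixed viewing stand: grey plate 118 mm (x) by 250 mm (y), top face 15 mm above the bench, with two marked rings 68 mm across. A column, 220 mm high, behind the left ring carries a black viewing head 38 mm across straight above that ring, its steel nose ending 80 to 90 mm above the bench. Origin: plate centre on the bench; x away from the robot, y to the left along the plate (turned up to 7 degrees).
- load_mark (a point): Centre of the right ring (two short strokes beside it), the loading mark, on the plate's top face: 70 mm from the plate centre along the stand's -y. Open above.
- view_mark (a point): Centre of the left ring (one short stroke beside it), the viewing mark, on the plate's top face: 70 mm from the plate centre along the stand's +y, 140 mm from the loading mark, under the head.
- pod: Fixed low white focus box, 92x92 mm, top face 37 mm above the bench, beyond the stand, with a coaxial pair of round knobs on an upright axis through its centre. Origin: centre of its underside; z up. A dark index line lies on its top face along the box's own -x (roughly towards the robot, turned up to 29 degrees).
- index_line (a point): Middle of the dark index line on the box's top face, 38 mm from the knob axis along the box's own -x.
- coarse_centre (a point): Centre of the wide lower (coarse, outer) knob, 63.5 mm above the bench, on the knob axis. Black knurled cylinder of 58 mm diameter, from 53 to 74 mm above the bench, with a 16 mm free gap below it (only a 34 mm neck). The narrow knob stands on top of it, so straddle that from above.
- fine_centre (a point): Centre of the narrow upper (fine, inner) knob, 87.5 mm above the bench, on the same axis. Steel knurled cylinder of 28 mm diameter, from 75 to 100 mm above the bench.
- coarse (a joint): Angle of the wide lower knob, rad: 0 when its white line (on top and side) points at the index line, growing counter-clockwise seen from above; stops at -1.9 and 1.9. Starts at 0.6 to 1.3. Stays where it is left (friction about 0.05 N m). Raises the viewing head's barrel by 10 mm per rad; does not drive the narrow knob.
- fine (a joint): Angle of the narrow upper knob, rad: 0 when its dark line (on top and side) points at the index line, growing counter-clockwise seen from above; stops at -1.9 and 1.9. Starts at -1.3 to -0.6. Stays where it is left (friction about 0.025 N m). Raises the viewing head's steel nose by 4 mm per rad; does not drive the wide knob.
- vial: Bystander, leave alone: glass vial with a green cap, 22 mm across, 45 mm high; origin: centre of its underside.
- salt_jar: Bystander, leave alone: white screw-cap jar, 56 mm across, 69 mm high; origin: centre of its underside.
- bung: Bystander, leave alone: small tapered rubber stopper, 23 mm across, 22 mm high; origin: centre of its underside.
- cuvettes: Bystander, leave alone: dark flat box with a lid, 72x111x45 mm; origin: centre of its underside.
- blue_bottle: Bystander, leave alone: bottle with blue cap, 54 mm across, 113 mm high; origin: centre of its underside.

How it is judged:
By the outcome, as a careful person would: the job done as asked, in the order asked, and still so for the second after the job is handed in, with the robot touching nothing.
It also fails if it takes over 66 s, if anything falls off the work surface, if the arm or the gripper's body presses on something with over 40 N, if the wrist force passes 120 N, or if a joint passes its speed limit or range.

### The arm

A 7-joint arm with a two-finger parallel gripper is mounted at the origin on a cart in front of the work surface, level with it; the furniture and walls round the work are solid. World frame = base frame: x ahead of the robot, y to its left, z up, the work surface at z = 0. Lengths are in m, angles in rad, forces in N, time in s.
With the tool pointing down it reaches from about 0.4 to 0.75 m from the base axis. Payload 19.5 kg.
Tool frame: the origin (TCP) lies midway between the tips of the shut fingers; the grasp point (between the pads) lies 19 mm behind it (bot.tcp_to_grasp is the distance from the TCP to the grasp point, in m); z points along the fingers, y is the line along which they close (so a half turn about z gives the same grasp; the last joint's range is limited). The gripper opens to 85 mm and grips with 20 to 120 N. Pads are 22 mm wide; open, the fingers measure 114 mm over their backs; the gripper's body (76 mm by 85 mm) begins 54 mm behind the grasp point. The pads swing forward as they close: fully open they stand 13 mm farther back than shut.
Start: joints at [-0.042, 0.707, -0.028, 1.485, 0.022, 0.951, -0.075], TCP at [0.575, 0, 0.231] pointing down, gripper open.
Joint ranges: [-2.71, 2.71], [-0.32, 2.16], [-1.57, 1.52], [0, 2.45], [-1.46, 4.6], [0, 2.02], [-2.83, 2.83]. Speed limits (rad/s): [1.89, 1.89, 2.57, 2.57, 3.01, 3.01, 3.01].

### API

Orientations are given as a rotation vector (axis times angle).
In Python, from station import bot, jaws, eyes, ticket, models, sensors gives the robot as it stands. Calls block until the motion is done:
- bot.move_pose(position, orientation): joint-space move of the TCP to a pose.
- bot.movel(position, frame=None, feed=0.15): straight line of the TCP; frame=None keeps the orientation; feed is the mean speed in m/s.
- bot.move_j(angles): joint-space move.
- jaws.gripper_open() and jaws.grab(squeeze=None): open the fingers fully, or close them until they stop; squeeze is the grip in N (None keeps the last).
- bot.pause(seconds).
- bot.ik(position, orientation): joint angles nearest the present ones, or None.
- eyes.read_camera(name): name is "scene" or "side" or "wrist"; returns a dict with "color" (420x560x3 uint8, red, green, blue), "z_map" (420x560 float32, m along the optical axis (not along the pixel's ray), 0 where there is no reading), "fx", "fy", "cx", "cy" (pixels), "rvec" (rotation vector, rad) and "tvec" (3), from world to camera coordinates, as OpenCV has them. Camera axes: x right, y down, z forward; pixel columns grow to the right and rows downward; lengths in m; the calibration is good to about 2 mm. A picture is of the moment at which its call begins.
A pose or a line that the arm cannot do raises bot.PlanningError and nothing moves.
- ticket.sign_off(): hands the job in; it is judged then, once.
Trained networks look in a picture, given as the dict that the camera call returned (one of the last four; its "shot" number tells which), for a name from the list of things; names that differ only in an ending like _2 or _b are one class to them, and where a whole thing is asked for, a point or a joint stands for the part that bears it (a point fixed in the world has none). Each returns a list of dicts, best first, with "score" (0 to 1); they miss things now and then, are a little off and sometimes report something else, mostly with a low value. They report only what shows in the picture. A call takes as long as a camera call.
- models.spot_in(picture, target): "pixel" ([column, row] in pixels, amid what is visible of it).
- models.cut_out(picture, target): "pixels" (420x560 bool, what is visible of it) and "pixel" ([column, row] in pixels, amid what is visible of it).
- models.landmark_of(picture, target): "pixel" ([column, row] in pixels: a listed point, or the origin of a listed thing).
Readings, each from a call of its own:
- sensors.current_clock(): time.
- sensors.current_joints(): joint angles.
- sensors.current_joint_velocities(): joint speeds.
- sensors.current_tau(): joint torques, N m.
- sensors.current_ee_pos(): TCP position.
- sensors.current_orientation(): TCP orientation.
- sensors.current_force(): force on the tool from outside, world axes, zero at the start.
- sensors.current_torque(): the same for the moment, N m.
- sensors.current_gripper_width(): finger opening in m.
- sensors.current_grasp_force(): force on a finger pad.
Only numpy, scipy, OpenCV 4.12 (cv2) and the standard library are available. Lean on these libraries where they do the work, as an engineer would, in place of code of your own. Each camera call takes 0.05 s, during which the arm holds its last target. There are 200 camera calls.

## Working session

There is one attempt and no reset: what is moved stays moved. The work goes in short steps, each a Python script; the robot and the scene stay as the last script left them, time stands still between calls to the robot, and variables do not carry over. Pictures are saved under pics/ and viewed, at most 12 in all, crops included, and the job is handed in when it is done.

```bash
mkdir -p pics; ls
cat > h.py <<'E'
import numpy as np, cv2
from scipy.spatial.transform import Rotation as R
from station import bot, jaws, eyes, ticket, models, sensors
def cam(n): return eyes.read_camera(n)
def save(p,f): cv2.imwrite('pics/'+f,cv2.cvtColor(p['color'],cv2.COLOR_RGB2BGR))
def ray(p,px):
    M=cv2.Rodrigues(np.array(p['rvec'],float))[0]; t=np.array(p['tvec'],float).ravel()
    d=M.T@np.array([(px[0]-p['cx'])/p['fx'],(px[1]-p['cy'])/p['fy'],1.]); return -M.T@t,d
def at_z(p,px,z):
    c,d=ray(p,px); return c+d*(z-c[2])/d[2]
def cloud(p,mask=None):
    z=p['z_map']; v,u=np.nonzero((z>0)&(mask if mask is not None else True))
    M=cv2.Rodrigues(np.array(p['rvec'],float))[0]; t=np.array(p['tvec'],float).ravel()
    zz=z[v,u]; C=np.c_[(u-p['cx'])/p['fx']*zz,(v-p['cy'])/p['fy']*zz,zz]
    return (C-t)@M
def proj(p,X):
    return cv2.projectPoints(np.atleast_2d(np.array(X,float)),np.array(p['rvec'],float),np.array(p['tvec'],float),np.array([[p['fx'],0,p['cx']],[0,p['fy'],p['cy']],[0,0,1.]]),None)[0].reshape(-1,2)
def down(yaw):  # tool z down; tool y (closing line) along world angle yaw+90deg: x axis at yaw
    x=np.array([np.cos(yaw),np.sin(yaw),0]); z=np.array([0,0,-1.]); y=np.cross(z,x)
    return R.from_matrix(np.c_[x,y,z]).as_rotvec()
E
python3 - <<'E'
from h import *
Z=dict(pan=0,handle_grip=.0435,load_mark=.015,view_mark=.015,stand=0,pod=0,index_line=.037,coarse_centre=.0635,fine_centre=.0875,vial=0,salt_jar=0,bung=0,cuvettes=0,blue_bottle=0)
for n in ['scene','side']:
    p=cam(n); save(p,n+'0.png'); print(n,ray(p,[280,210]))
    for k,z in Z.items():
        for r in models.landmark_of(p,k)[:1]: print(k,np.round(r['score'],2),np.round(r['pixel']),np.round(at_z(p,r['pixel'],z),4))
print(sensors.current_orientation(),sensors.current_clock())
E
```

```text
pics
scene (array([-0.30994153,  0.62402318,  0.92454844]), array([ 0.62374587, -0.50930685, -0.5930118 ]))
pan 0.38 [369. 228.] [ 0.4081 -0.3384  0.    ]
load_mark 0.96 [306. 248.] [ 0.4473 -0.0963  0.015 ]
view_mark 0.68 [310. 220.] [ 0.5461 -0.2015  0.015 ]
stand 0.91 [287. 267.] [ 0.4316 -0.013   0.    ]
pod 0.93 [267. 216.] [ 0.6646 -0.1156 -0.    ]
index_line 0.68 [276. 212.] [ 0.6219 -0.1198  0.037 ]
coarse_centre 0.86 [270. 200.] [ 0.6588 -0.1237  0.0635]
vial 0.46 [307. 218.] [ 0.5749 -0.2139  0.    ]
salt_jar 0.91 [223. 210.] [ 0.7789 -0.0159  0.    ]
bung 0.54 [228. 231.] [0.6733 0.0328 0.    ]
cuvettes 0.57 [165. 245.] [0.7354 0.221  0.    ]
blue_bottle 0.73 [204. 224.] [ 0.7546  0.0747 -0.    ]
side (array([-0.36777606, -0.48794872,  0.87291413]), array([ 0.70569704,  0.31764161, -0.6334112 ]))
pan 0.7 [244. 245.] [ 0.4403 -0.0244  0.    ]
handle_grip 0.74 [381. 311.] [ 0.3413 -0.4022  0.0435]
view_mark 0.62 [222. 230.] [0.452  0.0424 0.015 ]
stand 0.81 [251. 244.] [ 0.4488 -0.04    0.    ]
pod 0.9 [315. 200.] [ 0.685 -0.121  0.   ]
index_line 0.79 [312. 204.] [ 0.6216 -0.1368  0.037 ]
coarse_centre 0.74 [313. 187.] [ 0.6598 -0.1212  0.0635]
fine_centre 0.87 [314. 180.] [ 0.6598 -0.1251  0.0875]
vial 0.63 [330. 239.] [ 0.5524 -0.2148  0.    ]
salt_jar 0.95 [294. 172.] [ 0.7857 -0.0123  0.    ]
bung 0.59 [265. 190.] [0.6714 0.0269 0.    ]
cuvettes 0.95 [224. 162.] [0.745  0.2047 0.    ]
blue_bottle 0.73 [266. 175.] [0.7385 0.0578 0.    ]
[-2.22136956e+00 -2.22135118e+00  7.05500333e-05] 1.5
```

View pics/scene0.png

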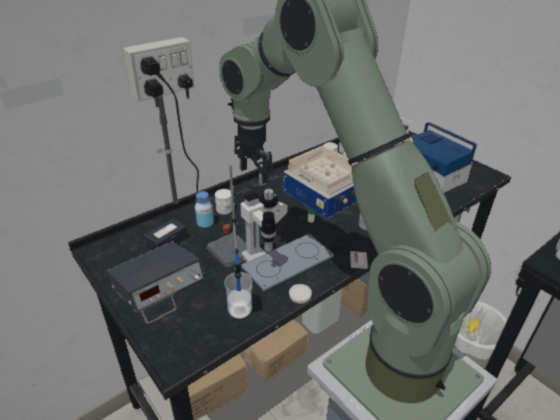

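View pics/side0.png

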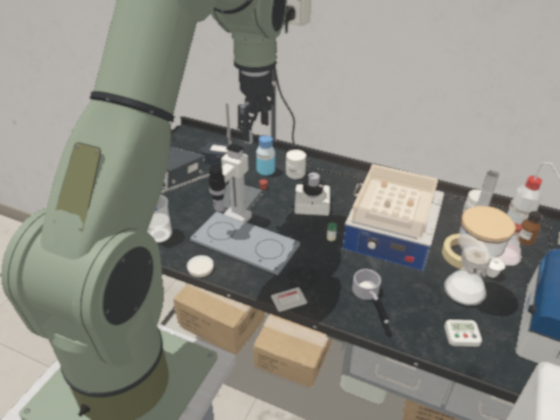

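The pan shows in the side view at about (367,284), with its handle running to (386,318). The rings are at side (221,231) and (269,248), and the pod is at (313,195). The scene camera's "pan" hit at (369,228) was the arm, so it is wrong. Next I'll look with the wrist camera.

Run:
```python
from h import *
p=cam('side')
for k,px,z in [('view',(221,231),.015),('load',(269,248),.015),('pan',(367,279),.038),('sleeve',(382,312),.045)]: print(k,np.round(at_z(p,px,z),4))
p=cam('wrist'); print(ray(p,[280,210]),p['fx'],sensors.current_ee_pos()); save(p,'w0.png')
for (x,y) in [(0.45,-0.2),(0.42,-.2)]:
  for yaw in [0,.5,-.5]:
    print(x,y,yaw,bot.ik([x,y,.3],down(yaw)))
```

```text
view [0.4477 0.0435 0.015 ]
load [ 0.4426 -0.0944  0.015 ]
pan [ 0.4225 -0.3476  0.038 ]
sleeve [ 0.3392 -0.4045  0.045 ]
(array([0.57528914, 0.07940108, 0.37425241]), array([ 0.00856019, -0.30984337, -0.95078753])) 337.07166091891816 [5.74984571e-01 2.32958547e-05 2.31277157e-01]
0.45 -0.2 0 [ 0.11071225  0.53273124  0.42517296  1.66543491 -0.25194095  0.99797969
 -0.94956687]
0.45 -0.2 0.5 [ 0.19868056  0.51436153  0.2666163   1.66276906 -0.15615184  0.98537593
 -0.55190044]
0.45 -0.2 -0.5 [ 0.02345512  0.56147176  0.59266464  1.66799602 -0.35607705  1.02196355
 -1.3375961 ]
0.42 -0.2 0 [ 0.12206697  0.48804129  0.42418348  1.75259227 -0.23917658  0.95208324
 -0.92869685]
0.42 -0.2 0.5 [ 0.21504505  0.47024852  0.26447385  1.74990256 -0.1471164   0.94076491
 -0.53177561]
0.42 -0.2 -0.5 [ 0.02822902  0.51671486  0.59561428  1.75521242 -0.34153164  0.97465283
 -1.31311018]
```

View pics/w0.png

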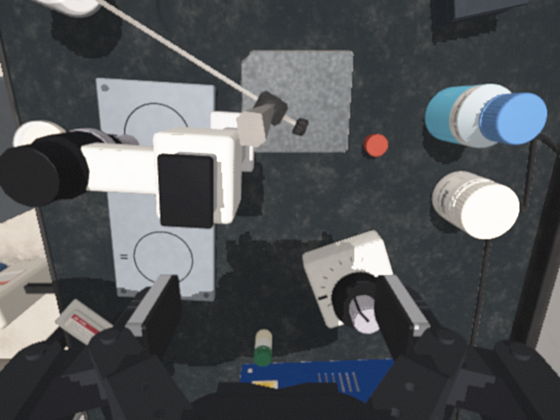

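The wrist view shows the plate with the load ring at (163,258) and the view ring at about (155,118). The pod's index tick is at (322,297), and the knobs are near (360,305). I'll measure the stand from here, then look at the pan from closer.

Run:
```python
from h import *
Z=dict(load_mark=.015,view_mark=.015,stand=0,pod=0,index_line=.037,coarse_centre=.0635,fine_centre=.0875)
p=cam('wrist')
for k,z in Z.items():
    for r in models.landmark_of(p,k)[:1]: print(k,np.round(r['score'],2),np.round(r['pixel']),np.round(at_z(p,r['pixel'],z),4))
m=models.cut_out(p,'stand')[0]['pixels']; c=cloud(p,m); c=c[abs(c[:,2]-.015)<.004]; print('plate z',np.median(c[:,2]))
r=cv2.minAreaRect(c[:,:2].astype(np.float32)*1000); print(r); print(cv2.boxPoints(r))
y=.6; d=np.array([np.cos(y),np.sin(y)])
a=np.array([.4225,-.3476])-.05*d
bot.move_pose([a[0],a[1],.2],down(y))
p=cam('wrist'); save(p,'w1.png')
for k,z in dict(pan=0,handle_grip=.0435).items():
    for r in models.landmark_of(p,k)[:1]: print(k,np.round(r['score'],2),np.round(r['pixel']),np.round(at_z(p,r['pixel'],z),4))
m=models.cut_out(p,'pan')[0]['pixels']; c=cloud(p,m); 
t=c[abs(c[:,2]-.038)<.004]; print('rim',len(t),cv2.minEnclosingCircle(t[:,:2].astype(np.float32)*1000))
s=models.cut_out(p,'pan_handle')
if s: h=cloud(p,s[0]['pixels']); h=h[(h[:,2]>.025)&(h[:,2]<.06)]; print('handle',h.mean(0),h.min(0),h.max(0))
print(sensors.current_clock(),sensors.current_joints())
```

```text
load_mark 0.68 [162. 256.] [ 0.4402 -0.0942  0.015 ]
view_mark 0.97 [158. 136.] [0.4504 0.0438 0.015 ]
stand 0.94 [164. 197.] [ 0.4445 -0.0273  0.    ]
pod 0.63 [350. 268.] [ 0.6661 -0.1179  0.    ]
index_line 0.59 [324. 300.] [ 0.6297 -0.1394  0.037 ]
coarse_centre 0.7 [354. 300.] [ 0.657  -0.1228  0.0635]
fine_centre 0.6 [364. 312.] [ 0.6618 -0.1211  0.0875]
plate z 0.015242456814032766
((428.8121337890625, -25.572357177734375), (249.18980407714844, 239.14491271972656), 86.7149658203125)
[[ 302.29648 -143.11063]
 [ 541.0484  -156.81442]
 [ 555.32776   91.96591]
 [ 316.57587  105.66971]]
pan 0.63 [279. 135.] [ 0.4224 -0.3506  0.    ]
handle_grip 0.93 [278. 236.] [ 0.3472 -0.4014  0.0435]
rim 838 ((408.7939453125, -359.703125), 49.83866500854492)
3.8667 [ 0.64498169  0.69352451  0.13523655  1.67732851 -0.12317035  0.77901018
 -0.13265864]
```

View pics/w1.png

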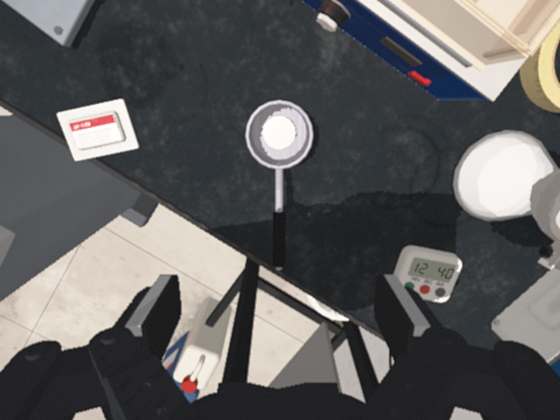

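The pan rim is centred at about (280,134) and the handle runs straight down the image to the sleeve at (278,240). That puts the grasp yaw at about 0.6. I'll fit the rim, check reachability, and grasp.

```bash
cat >> h.py <<'E'
def tilted(yaw,a): # tool leaning so that its tip points along +tool x by angle a
    return (R.from_rotvec(down(yaw))*R.from_rotvec([0,a,0])).as_rotvec()
E
python3 - <<'E'
from h import *
p=cam('wrist')
c=cloud(p); t=c[(abs(c[:,2]-.038)<.004)&(np.hypot(c[:,0]-.4225,c[:,1]+.348)<.036)]
(u,v),rad=cv2.minEnclosingCircle(t[:,:2].astype(np.float32)*1000); print('rim',u,v,rad,len(t), at_z(p,[279.5,134],.038))
g=cv2.cvtColor(p['color'],cv2.COLOR_RGB2GRAY)
H=cv2.HoughCircles(g[60:210,200:360],cv2.HOUGH_GRADIENT,1,50,param1=100,param2=20,minRadius=29,maxRadius=38); print(H)
sy=np.radians(94); s=np.array([np.cos(sy),np.sin(sy),0])
L=np.array([.4402,-.0942,.015]); V=np.array([.4504,.0438,.015])
print('tip dir',R.from_rotvec(tilted(sy,.5)).as_matrix()[:,2])
for nm,P,o in [('pick',[.42,-.348,.0],down(.597)),('place',L,down(sy)),('hL',L-.1*s+[0,0,.04],tilted(sy,.5)),('hV',V-.1*s+[0,0,.04],tilted(sy,.5)),('hVflip',V-.1*s+[0,0,.04],down(sy-np.pi)),('hLflip',L-.1*s+[0,0,.04],down(sy-np.pi))]+[('pod%d'%k,[.66,-.122,.065],down(np.radians(k))) for k in range(-90,181,30)]:
    q=bot.ik(P,o); print(nm,None if q is None else np.round(q,2))
E
```

```text
rim 421.94287109375 -350.7549133300781 33.962284088134766 759 [ 0.42581578 -0.34870324  0.038     ]
[[[78.5 71.5 33. ]]]
tip dir [-0.03344303  0.47825768 -0.87758256]
pick [ 0.6   1.03  0.07  1.77 -0.18  0.35 -0.17]
place [ 0.14  0.96 -0.    2.1   0.    0.08  0.21]
hL [ 0.79  1.04 -0.4   1.66 -0.1   0.77  0.67]
hV [ 0.58  1.   -0.44  1.89 -0.21  0.5   0.56]
hVflip [-0.2   0.94  0.48  2.07 -1.13  0.43 -1.89]
hLflip [ 0.08  0.96  0.51  1.97 -1.02  0.49 -1.73]
pod-90 [-0.16  1.2   0.81  1.25 -0.89  1.05 -2.38]
pod-60 [-0.12  1.16  0.67  1.25 -0.75  0.98 -1.95]
pod-30 [-0.07  1.12  0.52  1.25 -0.6   0.92 -1.53]
pod0 [-0.01  1.09  0.36  1.25 -0.41  0.87 -1.13]
pod30 [ 0.06  1.07  0.19  1.24 -0.22  0.85 -0.75]
pod60 [ 0.11  1.06  0.06  1.24 -0.07  0.84 -0.34]
pod90 [ 0.17  1.06 -0.08  1.24  0.09  0.85  0.07]
pod120 [ 0.22  1.06 -0.22  1.24  0.25  0.87  0.48]
pod150 [ 0.28  1.08 -0.37  1.23  0.41  0.9   0.89]
pod180 [ 0.35  1.1  -0.53  1.23  0.59  0.96  1.29]
```

Run:
```python
from h import *
o=down(.597); P=np.array([.426,-.3485])
bot.move_pose([*P,.09],o); bot.movel([*P,.001],feed=.12)
jaws.grab(40); print('w',sensors.current_gripper_width(),sensors.current_grasp_force(),sensors.current_force(),sensors.current_ee_pos())
bot.movel([*P,.08],feed=.15)
print('w',sensors.current_gripper_width(),sensors.current_clock())
sy=np.radians(94); L=np.array([.441,-.0943])
bot.move_pose([*L,.09],down(sy))
p=cam('side'); save(p,'s2.png')
p=cam('wrist'); save(p,'w2.png')
for k,z in dict(view_mark=.015,load_mark=.015).items():
    for r in models.landmark_of(p,k)[:1]: print(k,np.round(r['score'],2),np.round(r['pixel']),np.round(at_z(p,r['pixel'],z),4))
print(sensors.current_clock(),sensors.current_gripper_width())
a=cv2.imread('pics/s2.png');b=cv2.imread('pics/w2.png')
cv2.imwrite('pics/c2.png',np.hstack([cv2.resize(a[150:350,130:380],(400,320)),cv2.resize(b,(400,320))]))
```

```text
w 0.058260938940360184 42.421287631150335 [-0.74427518  1.64791637  9.05934622] [ 0.42618821 -0.34856135  0.0016821 ]
w 0.05795407362512656 6.4083
load_mark 0.76 [275. 223.] [ 0.4402 -0.0963  0.015 ]
7.6083 0.05777971307789619
```

View pics/c2.png

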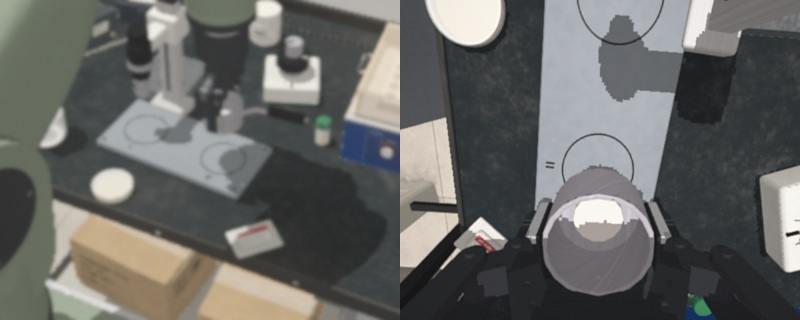

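The pan is held upright with its handle pointing right. The load ring is centred at wrist pixel (277,226), which agrees with the earlier estimate. I'll lower and release it, then look from the flipped pose.

Run:
```python
from h import *
sy=np.radians(94); L=np.array([.441,-.0963]); s=np.array([np.cos(sy),np.sin(sy)])
bot.movel([*L,.03],feed=.15); bot.movel([*L,.0175],feed=.05)
print(sensors.current_force()); jaws.gripper_open(); print(sensors.current_force())
bot.movel([*L,.12],feed=.2)
a=L-.14*s
bot.move_pose([*(L-.03*s),.2],down(sy-np.pi))
p=cam('wrist'); save(p,'w3.png')
for k,z in dict(pan=.015,handle_grip=.0585,load_mark=.015,view_mark=.015,stand=0).items():
    for r in models.landmark_of(p,k)[:1]: print(k,np.round(r['score'],2),np.round(r['pixel']),np.round(at_z(p,r['pixel'],z),4))
print(sensors.current_clock(),sensors.current_joints())
```

```text
[-0.20412157  0.79377798 -3.30674618]
[-0.52485431 -0.24327113 -0.70581226]
pan 0.7 [279. 213.] [ 0.4396 -0.0974  0.015 ]
handle_grip 0.72 [ 65. 168.] [ 0.6252 -0.139   0.0585]
view_mark 0.63 [264. 327.] [0.4462 0.0417 0.015 ]
stand 0.94 [270. 264.] [ 0.4442 -0.0308  0.    ]
11.7833 [-0.28123231  0.78897392  0.96385711  1.94255171 -0.85245447  0.885413
 -1.93332667]
```

View pics/w3.png

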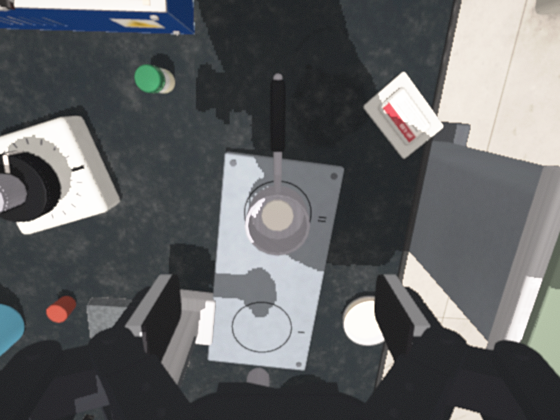

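The pan stands in the right ring, rim centre about (277,222). The sleeve runs from (278,78) to (278,150), and the left ring is at (262,326). The "handle_grip" hit at (65,168) was the pod, so I'm ignoring it.

Run:
```python
from h import *
p=cam('wrist')
K=np.array([at_z(p,q,.015)[:2] for q in [(226,152),(342,167),(305,370),(209,360)]])
print('corners',K.round(4),'sides',np.linalg.norm(K-np.roll(K,-1,0),axis=1),'ctr',K.mean(0))
d=(K[3]-K[0])+(K[2]-K[1]); print('angle',np.degrees(np.arctan2(d[1],d[0])))
print('view',at_z(p,(262,326.5),.015))
g=cv2.cvtColor(p['color'],cv2.COLOR_RGB2GRAY); sub=g[170:275,225:330]
for m1,m2 in [(28,36)]: print('hough',cv2.HoughCircles(sub,cv2.HOUGH_GRADIENT,1,5,param1=100,param2=15,minRadius=m1,maxRadius=m2)[0][:4]+[225,170,0])
c=cloud(p)
t=c[(c[:,2]>.0495)&(c[:,2]<.057)&(np.hypot(c[:,0]-.441,c[:,1]+.097)<.038)]
print('rim',len(t),t.min(0),t.max(0),'px',at_z(p,(277.5,222),.053))
h=c[(c[:,2]>.05)&(c[:,2]<.075)&(abs(c[:,0]-.44)<.03)&(c[:,1]<-.165)&(c[:,1]>-.24)]
print('sleeve',len(h),h.mean(0),h.min(0),h.max(0)); print(np.polyfit(h[:,1],h[:,0],1))
print('sleeve px',at_z(p,(278,78),.065),at_z(p,(278,150),.065))
```

```text
corners [[ 0.4953 -0.1559]
 [ 0.3813 -0.1493]
 [ 0.3937  0.1004]
 [ 0.5099  0.0937]] sides [0.1141588  0.2500017  0.11631666 0.25004812] ctr [ 0.44503457 -0.02777781]
angle 86.8974148348559
view [0.4492115  0.04169964 0.015     ]
hough [[277.5        225.5         31.89999962]
 [277.5        215.5         33.20000076]
 [278.5        210.5         28.79999924]
 [273.5        210.5         29.89999962]]
rim 724 [ 0.41141446 -0.13441331  0.04956243] [ 0.47097825 -0.06899555  0.05531311] px [ 0.44140441 -0.10133057  0.053     ]
sleeve 1123 [ 0.44775451 -0.19645528  0.06463992] [ 0.44013228 -0.22710204  0.05703048] [ 0.45492971 -0.16508154  0.0675767 ]
[-0.06776655  0.43444142]
sleeve px [ 0.4496316 -0.2231602  0.065    ] [ 0.44573177 -0.1683268   0.065     ]
```

I got the plate angle's sign wrong: the stand's y axis is at 86.9°, so the handle is about 7° off straight away. I'll correct this during the slide by turning the wrist as it goes.

Run:
```python
from h import *
G=[.4478,-.1963]; o=down(np.radians(-86.1))
bot.move_pose([*G,.11],o); bot.movel([*G,.040],feed=.12)
jaws.grab(30); e=sensors.current_ee_pos(); print('w',sensors.current_gripper_width(),sensors.current_force(),e)
sa=np.radians(86.9); T=np.array([.449,.042])-.0973*np.array([np.cos(sa),np.sin(sa)])
bot.movel([*T,e[2]],frame=down(sa-np.pi),feed=.07)
print(sensors.current_gripper_width(),sensors.current_force(),sensors.current_ee_pos(),sensors.current_clock())
p=cam('wrist'); save(p,'w4.png'); q=cam('scene'); save(q,'s4.png'); r=cam('side'); save(r,'d4.png')
a=[cv2.imread('pics/'+f) for f in ('w4.png','s4.png','d4.png')]
cv2.imwrite('pics/c4.png',np.hstack([cv2.resize(a[0][130:400,120:440],(400,338)),np.vstack([cv2.resize(a[1][190:290,220:340],(400,333))])[:338].repeat(1,0) if 0 else cv2.resize(a[1][190:290,220:340],(400,338))]))
c=cloud(q); t=c[(c[:,2]>.049)&(c[:,2]<.058)&(np.hypot(c[:,0]-.449,c[:,1]-.042)<.036)]; print('scene rim',len(t),t.min(0),t.max(0))
c=cloud(r); t=c[(c[:,2]>.049)&(c[:,2]<.058)&(np.hypot(c[:,0]-.449,c[:,1]-.042)<.036)]; print('side rim',len(t),len(t) and (t.min(0),t.max(0)))
```

```text
w 0.011423864826217628 [-0.6928124  -0.90842519  0.48433928] [ 0.4477891  -0.19636299  0.04003398]
0.011327595019943742 [-0.31180687 -2.42067374  2.58425193] [ 0.44373705 -0.0552262   0.04000807] 15.925
scene rim 86 [0.41938166 0.00658662 0.04917536] [0.47878398 0.0753866  0.0568281 ]
side rim 123 (array([0.4138015 , 0.00662127, 0.04900711]), array([0.47770616, 0.07452245, 0.05788613]))
```

View pics/c4.png

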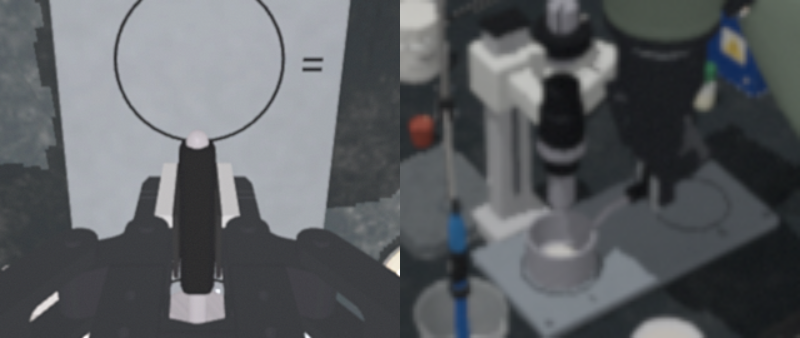

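The pan is under the head. I'll release it, then check the centring from the earlier viewpoint.

Run:
```python
from h import *
jaws.gripper_open(); e=sensors.current_ee_pos(); bot.movel([e[0],e[1],.11],feed=.2)
bot.move_pose([.4485,-.14,.17],down(np.radians(-93.1)))
p=cam('wrist'); save(p,'w5.png')
for k,z in dict(pan=.015,handle_grip=.0585,load_mark=.015,stand=0).items():
    for r in models.landmark_of(p,k)[:1]: print(k,np.round(r['score'],2),np.round(r['pixel']),np.round(at_z(p,r['pixel'],z),4))
print('expect',proj(p,[[.449,.042,.015],[.449,.042,.053],[.4412,-.0977,.015]]))
c=cloud(p); t=c[(c[:,2]>.0495)&(c[:,2]<.057)&(np.hypot(c[:,0]-.449,c[:,1]-.042)<.036)]; print('rim',len(t),t.min(0),t.max(0))
I=p['color'][:,:,::-1].copy()
for th in np.linspace(0,2*np.pi,40):
    for rad,z,col in [(.030,.053,(0,0,255)),(.034,.015,(0,255,0))]:
        u=proj(p,[[.449+rad*np.cos(th),.042+rad*np.sin(th),z]])[0]; cv2.circle(I,(int(round(u[0]*1)),int(round(u[1]))),0,col,-1)
cv2.imwrite('pics/c5.png',cv2.resize(I[120:420,160:400],(640,800))[:600] if 0 else cv2.resize(I[170:410,150:410],(650,600)))
print(sensors.current_clock())
```

```text
pan 0.75 [288. 358.] [0.4473 0.0449 0.015 ]
handle_grip 0.37 [285. 290.] [ 0.4461 -0.0659  0.0585]
load_mark 0.6 [287. 236.] [ 0.4416 -0.098   0.015 ]
stand 0.62 [285. 293.] [ 0.4469 -0.0259 -0.    ]
expect [[286.16727284 355.85823721]
 [287.14927719 383.97504783]
 [287.55065402 235.93457268]]
rim 363 [0.41977157 0.00622965 0.04952148] [0.4783177  0.03988624 0.05483176]
18.0333
```

View pics/c5.png

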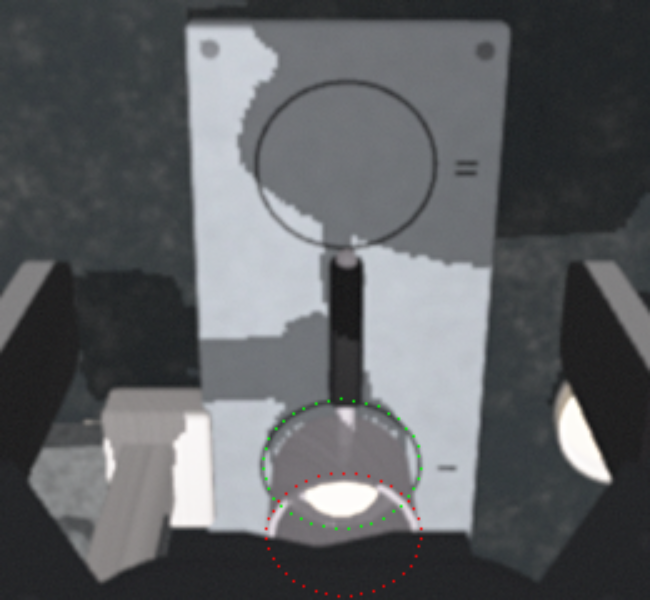

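The ring overlay fits, with the single stroke level with it. The rim looks 2–3 mm past centre in +y, so I'll fit it properly before deciding on a nudge.

Run:
```python
from h import *
from scipy.optimize import least_squares
def fit(p,name):
    c=cloud(p); t=c[(c[:,2]>.0505)&(c[:,2]<.056)&(np.hypot(c[:,0]-.449,c[:,1]-.044)<.034)&(abs(c[:,0]-.446)>.007)]
    f=least_squares(lambda q:np.hypot(t[:,0]-q[0],t[:,1]-q[1])-.0285,[.449,.042],loss='soft_l1',f_scale=.001)
    print(name,len(t),f.x,np.abs(f.fun).mean())
w=cam('wrist'); fit(w,'wrist'); fit(cam('scene'),'scene'); fit(cam('side'),'side')
# foot edge & ring profile along column
g=w['color'].astype(int).mean(2)
for x in (268,274,300,306): print(x,[int(v) for v in g[322:372,x]], at_z(w,(x,330),.015)[1], at_z(w,(x,340),.015)[1])
```

```text
wrist 253 [0.44920295 0.04235873] 0.0008167908394355685
scene 60 [0.44883952 0.04740161] 0.0014126058696154835
side 79 [0.44693255 0.04517368] 0.0012833113408170836
268 [117, 119, 118, 118, 118, 117, 115, 117, 117, 117, 114, 89, 68, 93, 113, 116, 118, 124, 136, 131, 121, 119, 116, 116, 115, 116, 117, 115, 114, 113, 115, 115, 116, 115, 118, 115, 117, 117, 118, 118, 115, 117, 117, 122, 129, 129, 131, 129, 131, 132] 0.008538696629898757 0.02116165447467297
274 [115, 114, 116, 116, 116, 117, 120, 116, 99, 70, 75, 103, 115, 115, 115, 114, 114, 116, 117, 117, 116, 115, 115, 118, 121, 120, 118, 116, 118, 119, 118, 116, 114, 114, 117, 116, 115, 118, 119, 118, 122, 133, 182, 245, 254, 253, 253, 254, 245, 198] 0.008873934984050674 0.02150078416786219
300 [199, 200, 199, 198, 201, 196, 166, 130, 114, 100, 73, 82, 107, 114, 123, 152, 153, 132, 120, 119, 118, 118, 119, 118, 118, 117, 116, 118, 119, 117, 116, 116, 116, 117, 118, 118, 119, 118, 115, 114, 124, 154, 186, 226, 233, 212, 175, 141, 128, 128] 0.010326728777715538 0.02297044258753672
306 [199, 197, 196, 197, 198, 197, 197, 198, 197, 200, 190, 156, 113, 80, 69, 90, 109, 112, 125, 166, 177, 154, 131, 117, 116, 116, 115, 117, 118, 118, 119, 117, 117, 117, 116, 118, 118, 116, 114, 114, 115, 113, 124, 165, 212, 227, 210, 172, 139, 123] 0.01066201063770042 0.02330961678208457
```

The ring-to-foot gap in the image (5–6 px) matches a centred pan to about 1 mm, and the wrist depth fit agrees, so no nudge is needed. Next, the knobs.

Run:
```python
from h import *
bot.move_pose([.655,-.175,.2],down(np.radians(75)))
p=cam('wrist'); save(p,'w6.png'); print(sensors.current_clock())
for k,z in dict(pod=0,index_line=.037,coarse_centre=.0635,fine_centre=.0875).items():
    for r in models.landmark_of(p,k)[:1]: print(k,np.round(r['score'],2),np.round(r['pixel']),np.round(at_z(p,r['pixel'],z),4))
u=proj(p,[[.66,-.122,.08]])[0].astype(int); print(u,ray(p,[280,210])[0])
c=cloud(p)
for lo,hi,rr in [(.097,.104,.03),(.070,.078,.045)]:
    t=c[(c[:,2]>lo)&(c[:,2]<hi)&(np.hypot(c[:,0]-.66,c[:,1]+.122)<rr)]; print(len(t),cv2.minEnclosingCircle(t[:,:2].astype(np.float32)*1000) if len(t) else '')
t=c[(abs(c[:,2]-.037)<.004)&(np.hypot(c[:,0]-.66,c[:,1]+.122)<.075)]; print(cv2.minAreaRect(t[:,:2].astype(np.float32)*1000))
x0=max(u[0]-75,0); y0=max(u[1]-75,0); print('crop',x0,y0)
cv2.imwrite('pics/c6.png',cv2.resize(p['color'][y0:y0+150,x0:x0+150,::-1],(600,600),interpolation=cv2.INTER_CUBIC))
```

```text
20.05
pod 0.66 [271. 128.] [ 0.6634 -0.1224  0.    ]
index_line 0.68 [235. 158.] [ 0.6259 -0.1362  0.037 ]
coarse_centre 0.98 [266. 135.] [ 0.66   -0.122   0.0635]
fine_centre 0.75 [269. 138.] [ 0.6631 -0.1221  0.0875]
[265 137] [ 0.67596245 -0.09815341  0.34277403]
1240 ((662.5748291015625, -121.5395278930664), 14.557703971862793)
3053 ((662.7241821289062, -121.83537292480469), 29.696495056152344)
((662.8700561523438, -121.61337280273438), (91.67156219482422, 91.54450225830078), 20.401256561279297)
crop 190 62
```

View pics/c6.png

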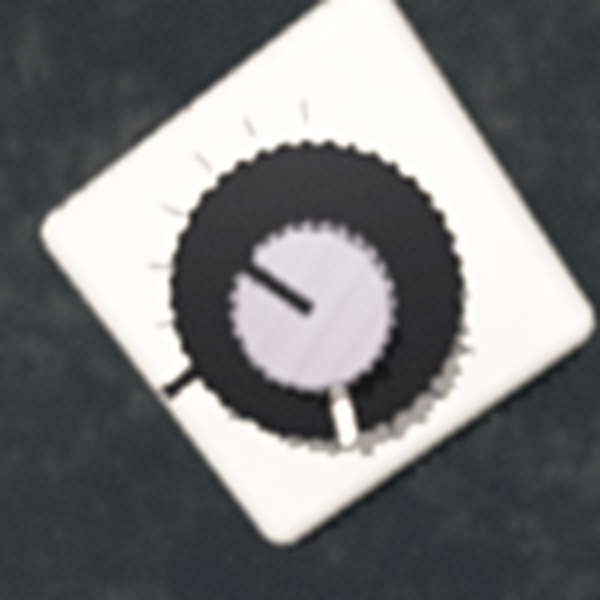

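The crop shows the index tick at (182,384), the white coarse line from (338,392) to (347,440), and the fine line from (310,308) to (248,265). The axis is at about (0.6627, −0.1217) and the box is turned about 20.5°.

```bash
cat >> h.py <<'E'
A=np.array([.6627,-.1217]); IDX=np.radians(200.6)
def ang(p,px,z):
    d=at_z(p,px,z)[:2]-A; return (np.arctan2(d[1],d[0])-IDX+np.pi)%(2*np.pi)-np.pi, np.linalg.norm(d)
def turn(z,y0,y1,n=4):
    for y in np.linspace(y0,y1,n+1)[1:]: bot.move_pose([*A,z],down(y))
def look(name):
    bot.move_pose([.655,-.175,.2],down(np.radians(75))); p=cam('wrist')
    cv2.imwrite('pics/'+name,cv2.resize(p['color'][62:212,190:340,::-1],(600,600),interpolation=cv2.INTER_CUBIC)); return p
def cpx(x,y): return (190+(x-1.5)/4,62+(y-1.5)/4)
E
python3 - <<'E'
from h import *
p=cam('wrist')
print('idx',ang(p,cpx(182,384),.037))
print('coarse',ang(p,cpx(347,438),.074),ang(p,cpx(340,395),.074)); print('fine',ang(p,cpx(249,266),.1))
d=ang(p,cpx(346,435),.074)[0]
assert .5<d<1.4
z=.040; y0=np.radians(120)
bot.move_pose([*A,.14],down(y0)); bot.movel([*A,z],feed=.12)
jaws.grab(40); print('w',sensors.current_gripper_width(),sensors.current_force(),sensors.current_torque())
turn(z,y0,y0-d); print(sensors.current_gripper_width(),sensors.current_force(),sensors.current_ee_pos(),sensors.current_torque())
jaws.gripper_open(); bot.movel([*A,.14],feed=.2)
p=look('c7.png'); print(sensors.current_clock())
E
```

```text
idx (np.float64(0.02180391092300127), np.float64(0.03919998023118641))
coarse (np.float64(1.1632070668408616), np.float64(0.029086060062117593)) (np.float64(1.1871995403924682), np.float64(0.020274948629889756))
fine (np.float64(-1.2180038809118212), np.float64(0.013237526360046123))
w 0.05707572490224733 [-4.60392777 -0.45705891  9.19014338] [-0.08360074  0.86953552 -0.01474508]
0.056799236946612715 [-11.92254277   0.17386969  14.80069702] [ 0.66179001 -0.12189522  0.04077911] [ 1.46825571e-03  2.32457105e+00 -3.38355040e-02]
25.1833
```

View pics/c7.png

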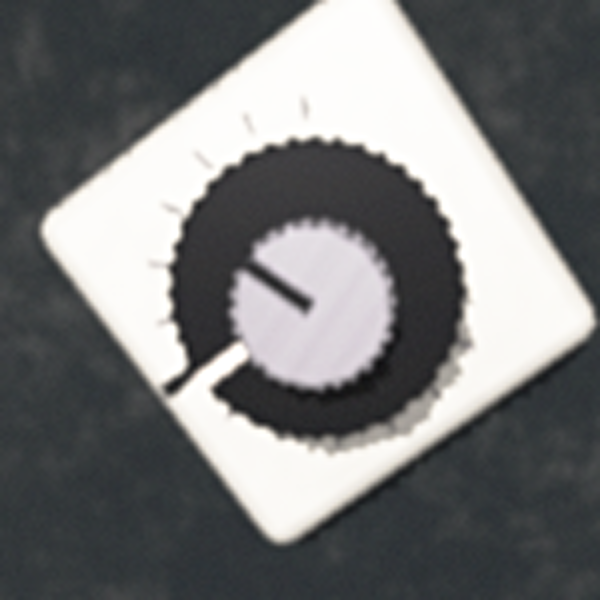

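The coarse line now nearly meets the index. I'll measure all three marks in a polar sampling of the image.

```bash
cat >> h.py <<'E'
def polar(p,z,r0,r1,sign,cx=A,lo=-1.6,hi=1.6):
    g=cv2.cvtColor(p['color'],cv2.COLOR_RGB2GRAY).astype(np.float32)
    th=np.linspace(lo,hi,641); rs=np.linspace(r0,r1,12)
    X=np.array([[cx[0]+r*np.cos(IDX+t),cx[1]+r*np.sin(IDX+t),z] for t in th for r in rs])
    u=proj(p,X).astype(np.float32); v=cv2.remap(g,u[:,:1].copy(),u[:,1:].copy(),cv2.INTER_LINEAR).reshape(641,12).mean(1)*sign
    w=np.clip(v-(v.max()+np.median(v))/2,0,None); i=v.argmax(); w[abs(th-th[i])>.2]=0
    return (w*th).sum()/w.sum(), v.max()-np.median(v)
def marks(p): print('idx',polar(p,.037,.036,.042,-1,lo=-.3,hi=.3),'coarse',polar(p,.074,.0175,.0275,1),'fine',polar(p,.1,.005,.0125,-1))
E
python3 - <<'E'
from h import *
marks(cam('wrist'))
E
```

```text
idx (np.float64(-0.0009460165030374464), np.float32(199.92343)) coarse (np.float64(0.021888565590984087), np.float32(196.05037)) fine (np.float64(-1.178816646686394), np.float32(165.48975))
```

Run:
```python
from h import *
z=.078; d=1.179; y0=np.radians(45)
bot.move_pose([*A,.15],down(y0)); bot.movel([*A,z],feed=.12)
jaws.grab(30); print('w',sensors.current_gripper_width(),sensors.current_force())
turn(z,y0,y0+d); print(sensors.current_gripper_width(),sensors.current_force(),sensors.current_ee_pos(),sensors.current_torque())
jaws.gripper_open(); bot.movel([*A,.15],feed=.2)
p=look('c8.png'); marks(p); print(sensors.current_clock())
```

```text
w 0.026854952472089626 [-6.74545628  3.51675077  7.49146474]
0.027078546787359988 [-5.2804553   3.24128655  7.29766176] [ 0.6623019  -0.12122007  0.07841833] [0.78503839 1.35937487 0.04418915]
idx (np.float64(0.0001347172160470697), np.float32(199.78801)) coarse (np.float64(0.01634901153996652), np.float32(182.66122)) fine (np.float64(-0.015620609462756773), np.float32(167.747))
30.1667
```

View pics/c8.png

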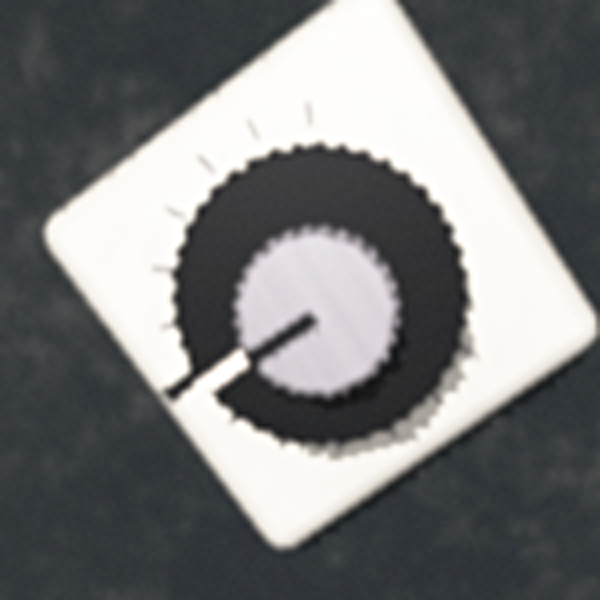

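Both lines point at the index, within about 0.02 rad, and the coarse knob held its setting. The arm is clear, so I'm handing in.

```bash
python3 -c "
from h import *
print(sensors.current_force()); print(ticket.sign_off())"
```

```text
[ 0.53092538  0.50893461 -0.21741475]
the job is handed in; nothing more can be done
None
```

The job is handed in at about 30 s: the pan is centred on the left ring to about 1 mm, both knobs are within about 0.02 rad of the index, and the handle was about 7° off straight on the right ring until I corrected it during the slide.

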